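Turn a sample tube over in the V-rest and label it

ROBOT

A 6-joint arm with a two-finger parallel gripper is mounted at the origin on the work surface. World frame = base frame: x ahead of the robot, y to its left, z up, the work surface at z = 0. Lengths are in m, angles in rad, forces in N, time in s.
With the tool pointing down it reaches from about 0.3 to 0.95 m from the base axis. Payload 3.1 kg.
Tool frame: the origin (TCP) lies at the centre of the arm's flange, where the gripper is bolted on; the fingertips stand 173 mm ahead of it and the grasp point (between the pads) lies 155 mm ahead of it; z points along the fingers, y is the direction in which the jaws open and shut (so a half turn about z gives the same grasp; the last joint's range is limited). The gripper opens to 85 mm and grips with 20 to 120 N. Pads are 22 mm wide; open, the fingers measure 114 mm over their backs; the gripper's body (76 mm by 85 mm) begins 54 mm behind the grasp point. The pads swing forward as they close: fully open they stand 13 mm farther back than shut.
Start: joints at [1.213, 0.308, 1.634, -0, 1.2, -0.07], TCP at [0.177, 0.599, 0.405] pointing down, gripper open.
Joint ranges: [-3.06, 3.06], [-0.79, 1.96], [0.05, 2.63], [-1.19, 4.34], [0.05, 2.64], [-2.94, 2.94]. Speed limits (rad/s): [2.79, 2.79, 3.14, 3.14, 3.14, 3.14].

INTERFACE

Orientations are given as a rotation vector (axis times angle).
In Python, from bench import bot, kin, sensors, get_image gives the robot as it stands. Calls block until the motion is done:
- bot.move_pose(position, orientation): joint-space move of the TCP to a pose.
- bot.line_to(position, frame=None, v=0.15, until_force=None): straight line of the TCP; frame=None keeps the orientation; v is the mean speed in m/s. With until_force (N) it stops when the force on the tool has changed by that much, and returns True; else False.
- bot.movej(angles): joint-space move.
- bot.grip(opening, grip_force=None): finger opening in m; grip_force is the grip in N (None keeps the last); returns when the fingers have stopped.
- bot.pause(seconds).
- kin.inverse_kinematics(position, orientation): joint angles nearest the present ones, or None.
- sensors.sense(): the state.
- get_image(name): name is "scene" or "top" or "wrist"; returns a dict with "image" (420x560x3 uint8, red, green, blue), "K" (3x3 intrinsics, pixels), "world_from_camera" (4x4, takes a point from camera to world coordinates). Camera axes: x right, y up, looking along -z (the intrinsics and any distortion apply to the point x, -y, -z); pixel columns grow to the right and rows downward; lengths in m; the calibration is good to about 2 mm. A picture is of the moment at which its call begins. There is no depth.
A pose or a line that the arm cannot do raises bot.Unreachable and nothing moves.
- bot.job_done(): hands the job in, once; it reports no verdict.
The state is a dict: "t": time; "q": joint angles; "qvel": joint speeds; "joint_torque": joint torques, N m; "ee_pos": TCP position; "orientation": TCP orientation; "ft_force": force on the tool from outside, world axes, zero at the start; "moment": the same for the moment, N m; "width": finger opening in m.
Only numpy, scipy, OpenCV 4.12 (cv2) and the standard library are available. Lean on these libraries where they do the work, as an engineer would, in place of code of your own. Each camera call takes 0.05 s, during which the arm holds its last target.

TASK

Label the long sample tube: lift it out of the rack, set it in the sloping V-rest cap up and let go, take it again around its middle, lay it on the labeller's four rollers with its foot right up against the end stop and its cap at the other end, and let go. Then press the labeller's trigger to its halfway stop, pause there for a second, press it fully down and release it. Do not drop the tube or fire the trigger with no tube on the rollers, and leave the short tubes, loose bottles, label roll and marker where they are.

Things in the scene. Friction and masses are not known exactly. Their poses are not given: they have to be found in the camera images.
- tube_mid (a point): Middle of the long sample tube, on its axis, half-way along its 150 mm. z axis: from foot to cap. Frosted round body 25 mm in diameter, flat foot, white screw cap. It starts upright in one of the rack's six wells, foot 8 mm and top 158 mm above the table, and stands 55 mm higher than the three short tubes there, so the fingers can close on its cap in any direction.
- tube_cap (a point): Centre of the long tube's screw cap (29 mm in diameter, 22 mm high), on the axis, 11 mm below the top end and 64 mm from the tube's middle.
- tube: The long sample tube itself, about 75 g, sturdy: it may be gripped with 30 N; origin at the centre of its foot, z axis along it towards the cap.
- rack: White tube rack 100 x 150 x 60 mm, fixed, two rows of three wells 46 mm apart, wells 28 mm wide. Origin: centre of the underside; y along the rows of three. A tube must be raised 55 mm to come clear of its well.
- cradle: The V-rest: two steel V-blocks on a bar sloping at 45 degrees, fixed. Origin: on the axis of a tube lying in the V, where its foot meets the foot stop. z: up the slope along the tube, 45 degrees above level. x: level, across the V. y: into the V, 45 degrees below level; the V is open to -y. A tube at the stop has its middle at z = 75 mm, its cap centre at z = 139 mm; lying up to 20 mm higher is fine.
- v_gap (a point): Centre of the free gap between the two V-blocks, on the tube axis, 69 mm up the slope from the foot stop; axes as the V-rest's. The gap is 52 mm long and clear to 36 mm below the axis, for fingers. The lower block is 28 mm long, the upper one 15 mm (ending 110 mm from the stop); both are 52 mm wide and reach up level with the axis. The foot stop, 40 mm wide, reaches 8 mm above the axis.
- labeller: Desktop tube labeller, fixed, a white case 320 (x) x 300 (y) mm with a steel deck 65 mm above the table. Origin: centre of the underside; its front faces -x. The rollers and the trigger stand at its front; the label reel and its plate, up to 240 mm high, stand more than 120 mm behind the rollers' centre line.
- bed_seat (a point): Where the long tube's middle lies when it is seated on the labeller: on the tube axis, 107 mm above the table, 42 mm above the deck. Axes as the labeller's: y along the tube from foot end to cap end, z up. Two pairs of rubber rollers 22 mm in diameter carry it, at y = -62 to -30 and 26 to 48 mm, axes 17 mm either side, 16 mm lower; between the pairs it is free for fingers. The cap hangs free.
- bed_stop (a point): Centre of the contact spot on the face of the labeller's end stop, where the tube's foot must touch: on the tube axis, 75 mm from the seat's centre towards -y. The stop is an upright plate 44 mm wide and 6 mm thick; its top is 14 mm above the tube axis.
- trigger_top (a point): Centre of the top of the trigger, a grey button 34 mm in diameter in a black collar at the labeller's front corner, beside the end stop; 99 mm above the table. It goes straight down 12 mm in all: a soft 6 mm (1 to 3 N) to the firm halfway stop, then, past 7 N, a stiffer 6 mm (7 to 11 N) to the bottom. It springs back when released.
- trigger_cap (a joint): First stage of the trigger: 0 up, 0.006 m at the halfway stop.
- trigger_stem (a joint): Second stage of the trigger: 0 until the halfway stop is overcome, 0.006 m when fully down.
- short_a_mid (a point): Middle of a short tube (25 mm in diameter, 95 mm long, same cap, paper label) standing in the rack: leave it.
- short_b_mid (a point): Middle of another short tube in the rack: leave it.
- short_c_mid (a point): Middle of the third short tube in the rack: leave it.
- bottle_a: Clear infusion bottle, 76 mm in diameter, 173 mm high, standing loose behind the V-rest. Origin: centre of its underside. Leave it.
- bottle_b: Another such bottle beside it. Leave it.
- label_roll: Spare roll of labels, 76 mm in diameter, 40 mm high, lying flat on the table. Origin: centre of its underside. Leave it.
- marker: Marker pen, 130 mm long, lying on the table. Origin: under its middle. Leave it.
Mind the look-alikes: they are no part of the job. What is shaped like the part that bears cradle but purple is not meant. Leave any yellow look-alike of the tube alone.

How it is judged:
By the outcome, as a careful person would: the job done as asked, in the order asked, and still so for the second after the job is handed in, with the robot touching nothing.
It also fails if it takes over 64 s, if anything falls off the work surface, if the arm or the gripper's body presses on something with over 40 N, if the wrist force passes 120 N, or if a joint passes its speed limit or range.

## Working session

There is one attempt and no reset: what is moved stays moved. The work goes in short steps, each a Python script; the robot and the scene stay as the last script left them, time stands still between calls to the robot, and variables do not carry over. Pictures are saved under pics/ and viewed, and the job is handed in when it is done.

```bash
ls; mkdir -p pics; python3 - <<'E'
from bench import bot,kin,sensors,get_image
import cv2,numpy as np
for n in ["scene","top","wrist"]:
    d=get_image(n); cv2.imwrite(f"pics/{n}0.png",d["image"][:,:,::-1]); print(n,d["K"].tolist(),np.round(d["world_from_camera"],4).tolist(),[k for k in d])
print(sensors.sense())
E
```

```text
pics
scene [[390.7776504647107, 0.0, 281.84508775640614], [0.0, 390.7776504647107, 207.41349651732492], [0.0, 0.0, 1.0]] [[-0.031, -0.7325, 0.68, 1.1531], [0.9994, -0.0315, 0.0117, 0.023], [0.0129, 0.68, 0.7331, 0.7555], [0.0, 0.0, 0.0, 1.0]] ['image', 'K', 'world_from_camera']
top [[397.07259381350895, 0.0, 287.69956266440084], [0.0, 397.07259381350895, 216.58744395035413], [0.0, 0.0, 1.0]] [[0.0122, 0.9901, -0.14, 0.3732], [-0.9998, 0.01, -0.0167, -0.0127], [-0.0151, 0.1401, 0.99, 1.2342], [0.0, 0.0, 0.0, 1.0]] ['image', 'K', 'world_from_camera']
wrist [[350.17973355272517, 0.0, 283.54132197212624], [0.0, 350.17973355272517, 205.97679671389182], [0.0, 0.0, 1.0]] [[0.2837, -0.9236, -0.258, 0.1102], [0.9589, 0.2726, 0.0787, 0.6188], [-0.0023, -0.2697, 0.9629, 0.3724], [0.0, 0.0, 0.0, 1.0]] ['image', 'K', 'world_from_camera']
{'t': 0.15, 'q': array([ 1.21330977e+00,  3.08838923e-01,  1.63487542e+00,  8.52313806e-06,
        1.19972835e+00, -6.97313177e-02]), 'qvel': array([ 0.00043774, -0.0026229 , -0.00535993,  0.00158096, -0.00180524,
        0.00050881]), 'joint_torque': array([-4.96555458e-05, -4.15797544e+01, -2.77149028e+01, -1.33456597e-04,
        5.96967744e-03,  3.41071768e-05]), 'ee_pos': array([0.17730436, 0.59898182, 0.40369841]), 'orientation': array([-4.50394303e-01, -3.10873424e+00,  2.83698251e-03]), 'ft_force': array([-0.1938603 ,  0.01222458, -0.47226018]), 'moment': array([ 0.04998207, -0.01964213,  0.02531859]), 'width': 0.08538141097809189}
```

View pics/scene0.png

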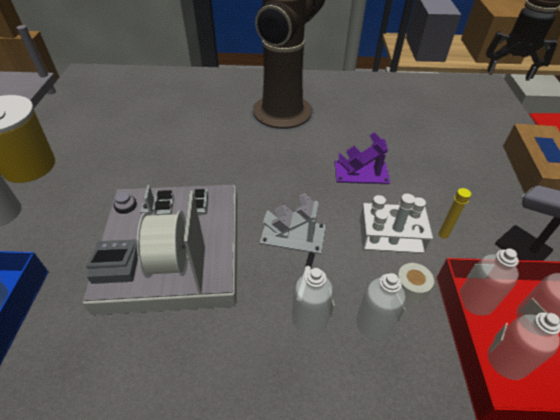

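View pics/top0.png

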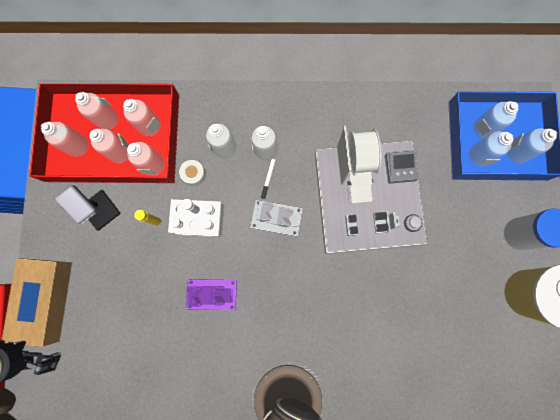

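View pics/wrist0.png

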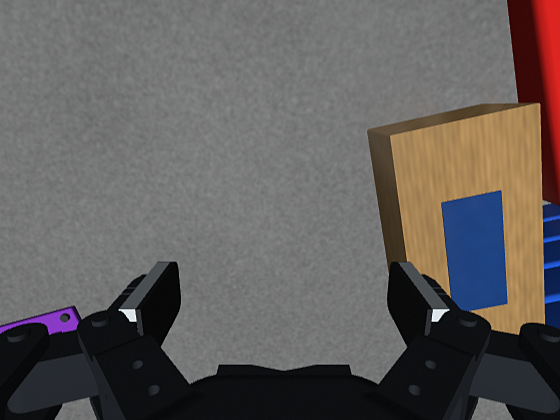

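Scene overview: white rack at top-view (194,217), grey V-rest (276,216), purple look-alike (211,295), yellow tube (147,216), labeller (370,195). I'll enlarge these.

```bash
cat > h.py <<'E'
from bench import bot,kin,sensors,get_image
import cv2,numpy as np
from scipy.spatial.transform import Rotation as R
def proj(d,P):
    W=d["world_from_camera"];K=d["K"];p=(np.atleast_2d(P)-W[:3,3])@W[:3,:3]
    return np.c_[K[0,0]*p[:,0]/-p[:,2]+K[0,2],-K[1,1]*p[:,1]/-p[:,2]+K[1,2]]
def ray(d,u,v):
    W=d["world_from_camera"];K=d["K"]
    r=W[:3,:3]@np.array([(u-K[0,2])/K[0,0],-(v-K[1,2])/K[1,1],-1.]);return W[:3,3],r/np.linalg.norm(r)
def atz(d,u,v,z):
    o,r=ray(d,u,v);return o+r*(z-o[2])/r[2]
def tri(*obs):
    A=np.zeros((3,3));b=np.zeros(3)
    for d,u,v in obs:
        o,r=ray(d,u,v);M=np.eye(3)-np.outer(r,r);A+=M;b+=M@o
    x=np.linalg.solve(A,b)
    res=[np.linalg.norm((np.eye(3)-np.outer(ray(d,u,v)[1],ray(d,u,v)[1]))@(x-ray(d,u,v)[0])) for d,u,v in obs]
    return x,res
def crop(img,x0,y0,x1,y1,s,fn):
    c=cv2.resize(img[y0:y1,x0:x1],None,fx=s,fy=s,interpolation=cv2.INTER_CUBIC)[:,:,::-1].copy()
    for x in range(((x0+9)//10)*10,x1,10):
        cv2.line(c,(int((x-x0)*s),0),(int((x-x0)*s),4 if x%50 else 12),(0,0,255),1)
        if x%20==0: cv2.putText(c,str(x),(int((x-x0)*s),14),0,.35,(0,255,255),1)
    for y in range(((y0+9)//10)*10,y1,10):
        cv2.line(c,(0,int((y-y0)*s)),(4,int((y-y0)*s)),(0,0,255),1)
        if y%20==0: cv2.putText(c,str(y),(5,int((y-y0)*s)+4),0,.35,(0,255,255),1)
    cv2.imwrite(fn,c)
E
python3 - <<'E'
from h import *
t=get_image("top")["image"];s=get_image("scene")["image"]
crop(t,130,180,310,320,4.4,"pics/t1.png")
crop(t,310,130,440,260,4.6,"pics/t2.png")
crop(s,250,130,480,280,3.4,"pics/s1.png")
crop(s,85,170,245,315,4.1,"pics/s2.png")
E
```

```text
(no output)
```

View pics/t1.png

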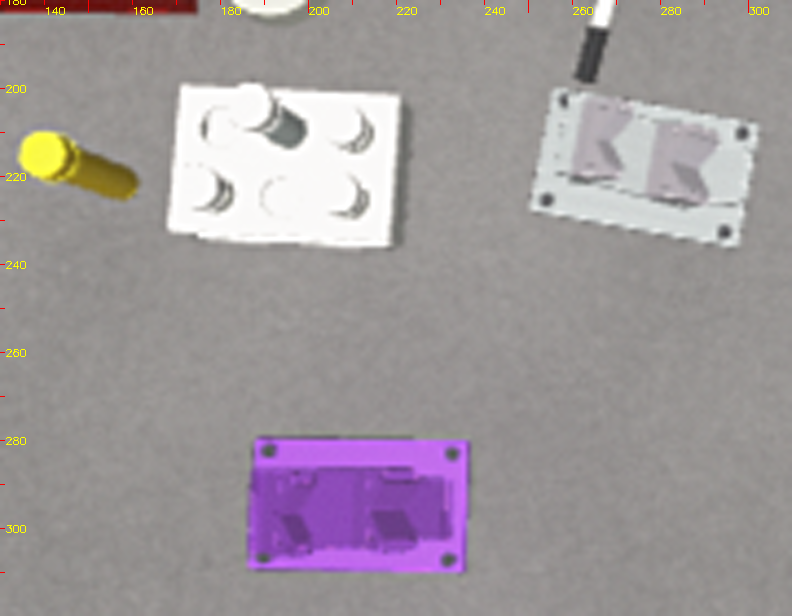

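View pics/t2.png

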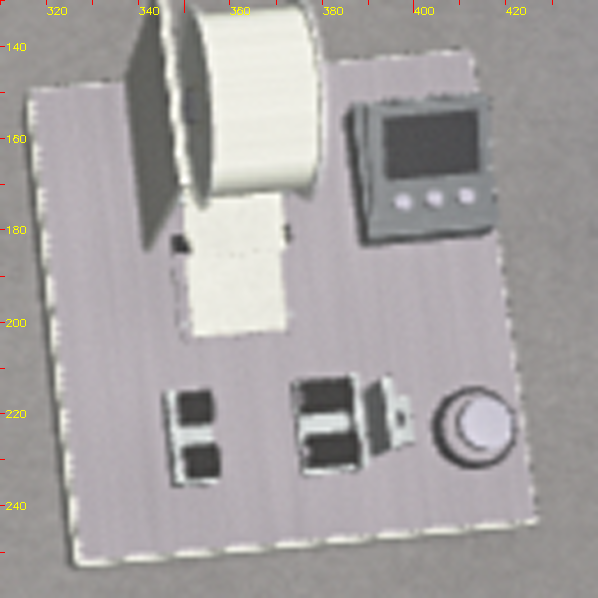

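View pics/s1.png

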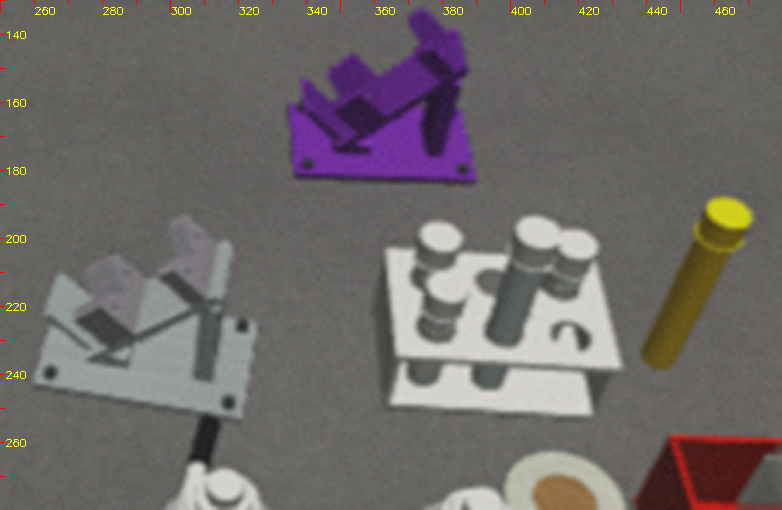

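View pics/s2.png

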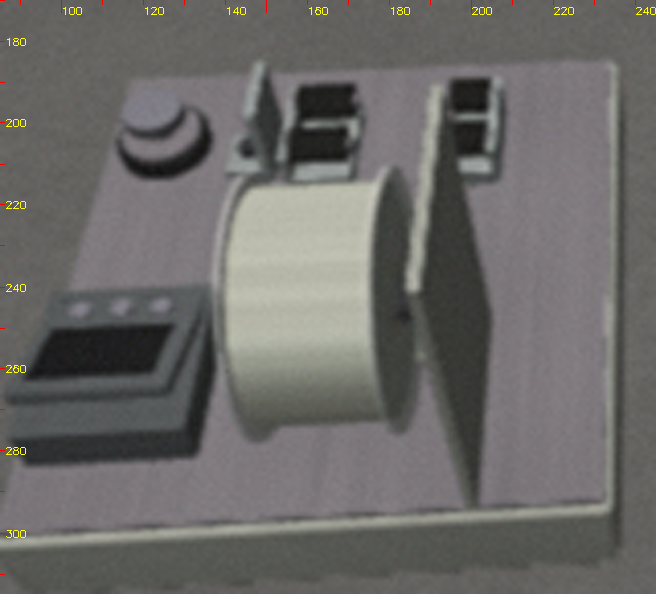

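Candidates for the long tube: the yellow one at scene (460,192), which is the look-alike. The short tubes sit at scene (378,220), (380,280→ at 376,215), (417,243). The tall white-capped frosted one at scene (406,198), top (186,204), matches the description. The V-rest is the grey one; the purple is not meant. Next are rough positions and close wrist views.

```bash
python3 - <<'E'
from h import *
from scipy.optimize import least_squares
np.set_printoptions(precision=4,suppress=True)
T=get_image("top");S=get_image("scene")
print("cap top", tri((T,186,203.5),(S,404.5,198)), atz(T,187,203.5,.158),atz(S,405,198.5,.158))
# labeller
loc=np.array([[-.16,.15],[-.16,-.15],[.16,-.15],[.16,.15]])
pt=[(326.5,253),(426,244),(412,141),(315,149)]
W=np.array([atz(T,u,v,.065)[:2] for u,v in pt]);print(W)
def f(p):
    c,s=np.cos(p[2]),np.sin(p[2]);return (loc@np.array([[c,s],[-s,c]])+p[:2]-W).ravel()
r=least_squares(f,[.5,-.2,0]);print("lab",r.x,r.fun)
print("trig",tri((T,414,222),(S,120,197.5)),atz(T,414,222,.099),atz(S,120,197,.099))
# cradle base corners
for u,v in [(256,200.5),(302.5,208),(297,236),(250.5,228.5)]: print(atz(T,u,v,.006))
s=sensors.sense()
Wc=get_image("wrist")["world_from_camera"]
TT=np.eye(4);TT[:3,:3]=R.from_rotvec(s["orientation"]).as_matrix();TT[:3,3]=s["ee_pos"]
print(np.linalg.inv(TT)@Wc, TT)
E
```

```text
cap top (array([0.5583, 0.2816, 0.1571]), [np.float64(0.005228092271381351), np.float64(0.005228092271381345)]) [0.5591 0.284  0.158 ] [0.5615 0.2764 0.158 ]
[[ 0.4319 -0.1081]
 [ 0.4615 -0.3992]
 [ 0.7745 -0.3683]
 [ 0.7472 -0.0736]]
lab [ 0.6038 -0.2373  0.1006] [-0.0024  0.004  -0.0019 -0.0034  0.0035 -0.0022  0.0007  0.0016]
trig (array([ 0.5239, -0.3628,  0.0935]), [np.float64(0.005044946775562584), np.float64(0.005044946775562725)]) [ 0.5217 -0.3561  0.099 ] [ 0.5273 -0.3656  0.099 ]
[0.597  0.1084 0.006 ]
[ 0.5745 -0.038   0.006 ]
[ 0.4863 -0.0216  0.006 ]
[0.5082 0.1234 0.006 ]
[[ 0.0002  0.9629  0.2698  0.0699]
 [ 1.     -0.0002  0.0003  0.0001]
 [ 0.0003  0.2698 -0.9629  0.0312]
 [ 0.      0.      0.      1.    ]] [[-0.9589  0.2839 -0.0002  0.1774]
 [ 0.2839  0.9589 -0.0004  0.5992]
 [ 0.     -0.0005 -1.      0.4044]
 [ 0.      0.      0.      1.    ]]
```

```bash
python3 - <<'E'
from h import *
np.set_printoptions(precision=3,suppress=True)
def ori(z,x):
    z=np.array(z,float);z/=np.linalg.norm(z);x=np.array(x,float);x-=z*(x@z);x/=np.linalg.norm(x)
    return R.from_matrix(np.c_[x,np.cross(z,x),z]).as_rotvec()
q=kin.inverse_kinematics([.42,.13,.40],ori([0,0,-1],[-1,0,0]));print(q)
# feasibility (approx cradle): yaw
yaw=0.17
cx=np.array([0.54,0.05,0.09])
h=np.array([-np.sin(yaw)*-1,np.cos(yaw),0]);up=np.array([0,0,1.]);cz=(h+up)/2**.5;cy=(h-up)/2**.5;cxx=np.cross(cy,cz);print(cxx,h)
cap=cx+cz*.07
for s in (1,-1):
  print("cap down",kin.inverse_kinematics(np.array([.56,.28,.147+.155]),ori([0,0,-1],s*cxx)),kin.inverse_kinematics(np.array([.56,.28,.147+.155]),ori([0,0,-1],s*h)))
  print("A jaws level",kin.inverse_kinematics(cap+cz*.155,ori(-cz,s*cy)))
  print("A jaws perp",kin.inverse_kinematics(cap+cz*.155,ori(-cz,s*cxx)))
  print("B",kin.inverse_kinematics(cx-cy*.155,ori(cy,s*cz)))
  hl=np.array([-np.sin(.1),np.cos(.1),0]);print("C",kin.inverse_kinematics(np.array([.5,-.25,.262]),ori([0,0,-1],s*hl)))
bot.movej(q)
d=get_image("wrist");cv2.imwrite("pics/w1.png",d["image"][:,:,::-1]);print(sensors.sense()["t"])
np.savez("w1.npz",**d)
E
```

```text
[ 0.201 -0.055  2.053 -0.     1.143 -1.37 ]
[ 0.986 -0.169  0.   ] [0.169 0.986 0.   ]
cap down [0.394 0.42  1.706 0.    1.016 2.135] [0.394 0.42  1.706 0.    1.016 0.564]
A jaws level [ 0.418  0.603  1.651 -0.636  1.429  0.86 ]
A jaws perp [ 0.418  0.603  1.651 -0.636  1.429  2.431]
B [-0.387  0.498  1.977  0.892  1.091 -0.822]
C [-0.542  0.362  1.888 -0.     0.892 -0.642]
cap down [ 0.394  0.42   1.706  0.     1.016 -1.007] [ 0.394  0.42   1.706  0.     1.016 -2.577]
A jaws level [ 0.418  0.603  1.651 -0.636  1.429 -2.281]
A jaws perp [ 0.418  0.603  1.651 -0.636  1.429 -0.71 ]
B [-0.387  0.498  1.977  0.892  1.091  2.319]
C [-0.542  0.362  1.888 -0.     0.892  2.5  ]
2.3583
```

View pics/w1.png

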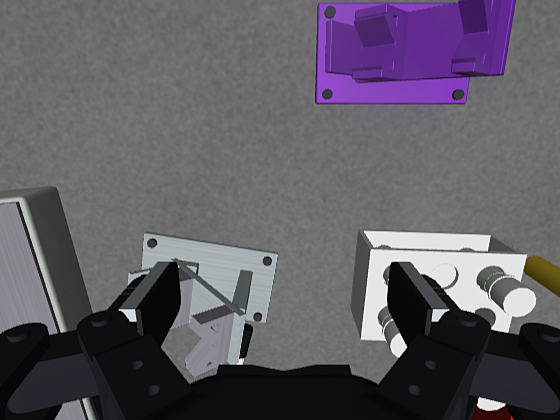

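This shows the V-rest at (205,300) partly behind the fingers and the rack at (440,290). The purple one is at (410,50). I'm shifting forward for a clear view.

```bash
cat >> h.py <<'E'
def ori(z,x):
    z=np.array(z,float);z/=np.linalg.norm(z);x=np.array(x,float);x-=z*(x@z);x/=np.linalg.norm(x)
    return R.from_matrix(np.c_[x,np.cross(z,x),z]).as_rotvec()
def snap(n,cam="wrist"):
    d=get_image(cam);np.savez(n+".npz",**d);cv2.imwrite("pics/%s.png"%n,d["image"][:,:,::-1]);return d
E
python3 - <<'E'
from h import *
o=ori([0,0,-1],[-1,0,0])
q=kin.inverse_kinematics([.585,-.17,.42],o);print(q);
q1=kin.inverse_kinematics([.585,.13,.42],o);bot.movej(q1);snap("w2")
bot.movej(kin.inverse_kinematics([.585,-.19,.42],o)); snap("w3");print(sensors.sense()["t"])
E
```

```text
[-0.35427512  0.26447196  1.6578422   0.          1.21927849 -1.92507144]
4.375
```

View pics/w2.png

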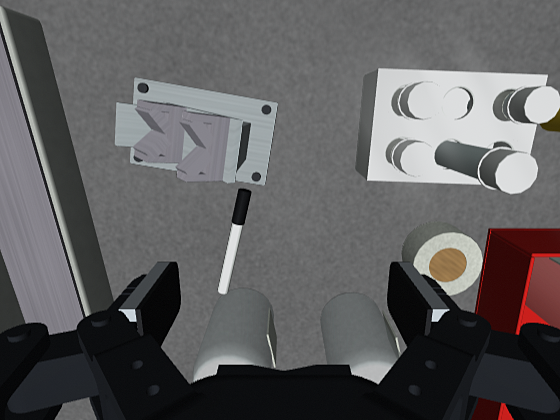

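View pics/w3.png

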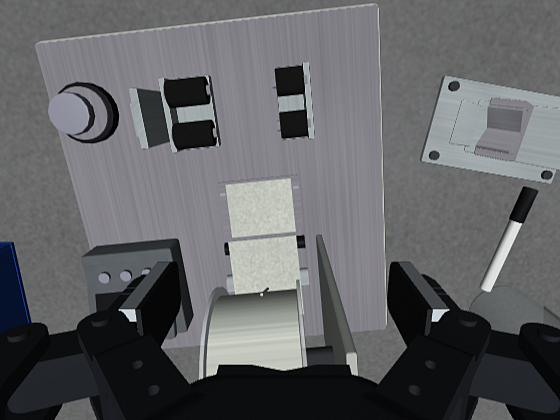

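w2: V-rest at (190,140), rack at (450,125), long tube cap at (512,172), marker (235,240). w3: trigger (75,110), stop (148,118), rollers (190,110) and (293,100), V-rest seen down its slope at (500,130). Enlarging.

```bash
python3 - <<'E'
from h import *
a=np.load("w2.npz")["image"];b=np.load("w3.npz")["image"]
crop(a,105,65,285,195,4.4,"pics/w2a.png")
crop(a,350,50,560,210,3.7,"pics/w2b.png")
crop(b,30,0,230,160,3.7,"pics/w3a.png")
crop(b,230,0,400,160,3.7,"pics/w3b.png")
crop(b,410,65,560,195,4.5,"pics/w3c.png")
E
```

```text
(no output)
```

View pics/w2a.png

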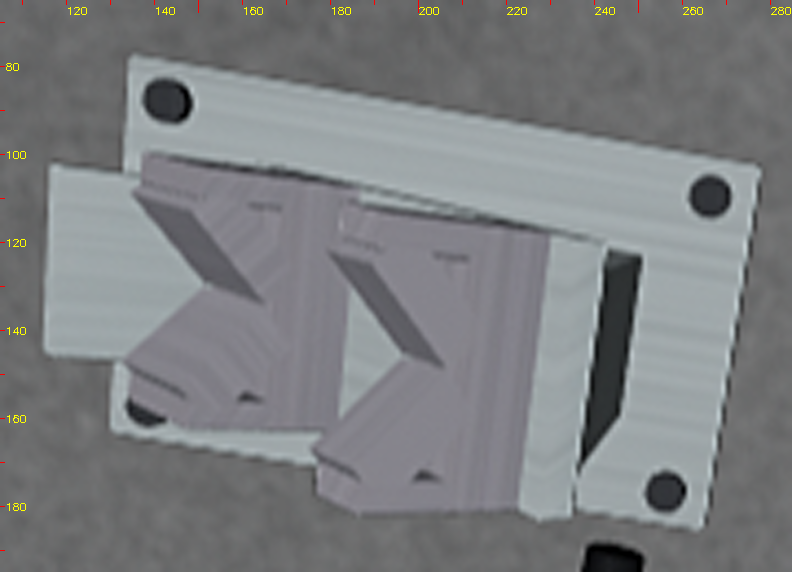

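View pics/w2b.png

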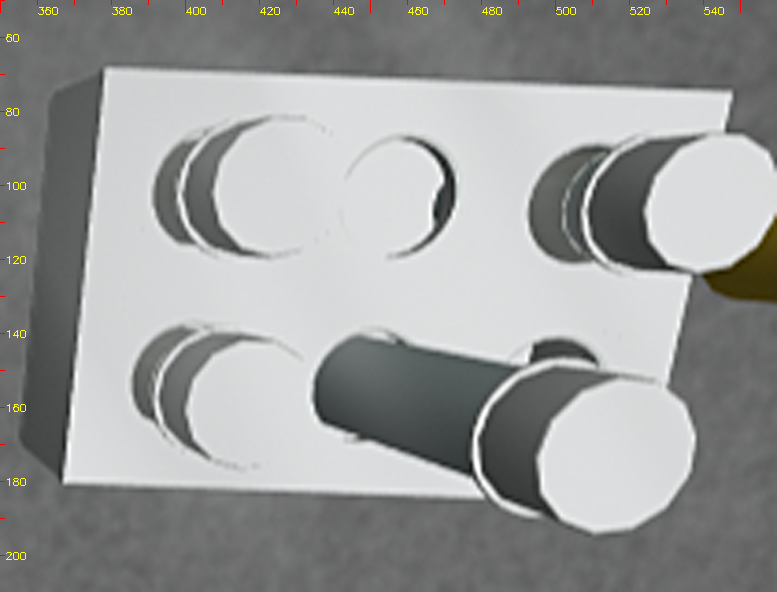

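View pics/w3a.png

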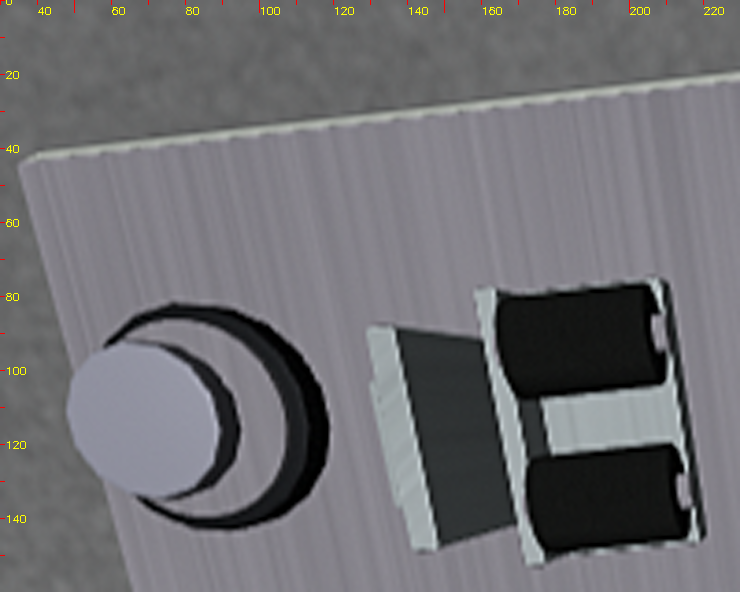

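View pics/w3b.png

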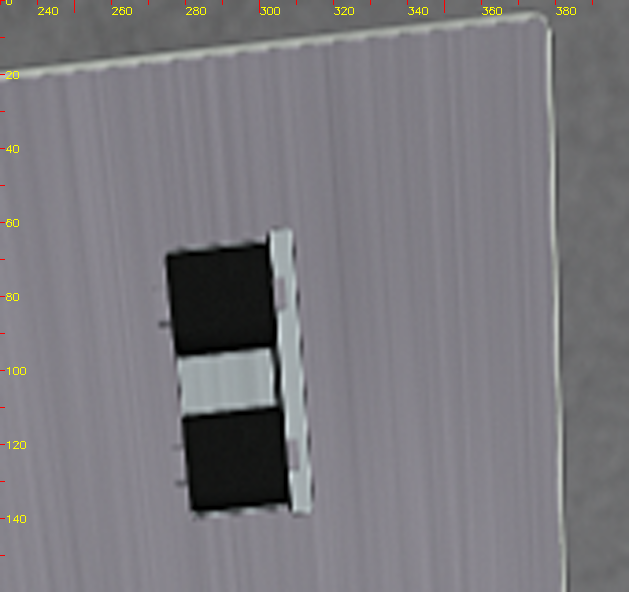

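View pics/w3c.png

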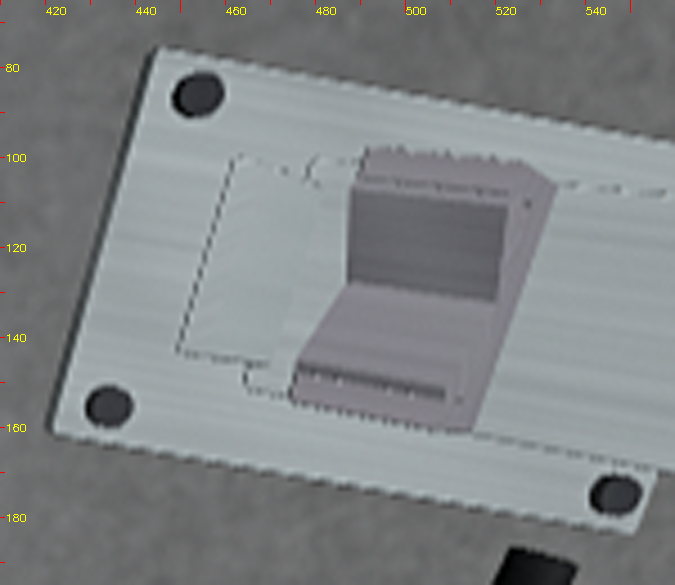

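```bash
cat > fit.py <<'E'
from h import *
from scipy.optimize import least_squares
np.set_printoptions(precision=4,suppress=True)
w2=dict(np.load("w2.npz"));w3=dict(np.load("w3.npz"));
P2=lambda l,s=4.4,o=(105,65):np.array(l)/s+o
A=P2([(132,192),(205,285),(122,360),(192,200),(262,300),(185,398),(330,250),(405,352),(312,450),(375,262),(442,367),(358,480)])
B=P2([(355,185),(347,285),(300,360),(508,205),(495,300),(447,388)],4.5,(410,65))
def cr(p):
    yaw=p[3];h=np.array([-np.sin(yaw),np.cos(yaw),0]);up=np.array([0,0,1.]);cz=(h+up)/2**.5;cy=(h-up)/2**.5;cx=np.cross(cy,cz)
    return np.array(p[:3]),cx,cy,cz
def pts(p,zs):
    o,cx,cy,cz=cr(p);d,w=p[4:6];e=p[6]
    return np.array([o+z*cz+x*cx+y*cy for z in zs for x,y in ((-w,e),(0,d),(w,e))])
def f(p): return np.r_[(proj(w2,pts(p,[.015,.043,.095,.110]))-A).ravel(),(proj(w3,pts(p,[.015,.043]))-B).ravel()]
r=least_squares(f,[.54,0,.05,-.15,.018,.018,0],loss='soft_l1');print("cradle",r.x);print(r.fun.reshape(-1,2).round(1).tolist())
CR=r.x
o,cx,cy,cz=cr(CR);print("gap",o+.069*cz,cx,cy,cz)
# labeller
lc=P2([(20,160)],3.7,(30,0));lc2=P2([(545,15)],3.7,(230,0))
a=atz(w3,*lc[0],.065);b=atz(w3,*lc2[0],.065);v=b-a;print("front edge",a,b,np.linalg.norm(v),"yaw",np.arctan2(-v[0],v[1]))
st=P2([(397,330),(438,548),(368,328),(412,550)],3.7,(30,0))
S=np.array([atz(w3,u,v,.121) for u,v in st]);print("stop",S)
v=S[1]-S[0];print("width",np.linalg.norm(v),"yaw",np.arctan2(v[1],v[0]))
print("trig",atz(w3,*P2([(145,420)],3.7,(30,0))[0],.099))
print("cap",atz(w2,*P2([(617,453)],3.7,(350,50))[0],.158))
k=P2([(105,68),(733,90),(63,483)],3.7,(350,50));K=np.array([atz(w2,u,v,.06) for u,v in k]);print("rack",K)
E
python3 fit.py
```

```text
cradle [ 0.5271 -0.0299  0.063  -0.1661  0.0351  0.0177  0.0192]
[[0.2, -0.3], [-0.7, -0.2], [0.4, 0.6], [0.5, 1.8], [0.5, 1.4], [-0.6, -1.9], [-0.0, -0.7], [-1.0, 0.5], [0.0, -0.1], [0.2, -0.5], [1.0, 0.8], [-0.5, -2.3], [-0.6, 0.1], [-0.2, -0.8], [-0.7, 0.3], [0.7, -0.4], [0.4, 0.8], [0.2, 0.2]]
gap [0.5352 0.0182 0.1118] [ 0.9862 -0.1653  0.    ] [ 0.1169  0.6974 -0.7071] [0.1169 0.6974 0.7071]
front edge [ 0.4626 -0.399   0.065 ] [ 0.4324 -0.1107  0.065 ] 0.2899061036912887 yaw 0.10417901253902513
stop [[ 0.5023 -0.2945  0.121 ]
 [ 0.5447 -0.2908  0.121 ]
 [ 0.5019 -0.3001  0.121 ]
 [ 0.5452 -0.2962  0.121 ]]
width 0.042642846588549 yaw 0.08607510138454182
trig [ 0.5197 -0.3597  0.099 ]
cap [0.5546 0.2857 0.158 ]
rack [[0.4797 0.2139 0.06  ]
 [0.4845 0.3637 0.06  ]
 [0.5797 0.2104 0.06  ]]
```

```bash
cat >> fit.py <<'E'
C=P2([(50,165),(45,353)])
def pts2(q,zs): return pts(np.r_[q[:4],.0177,.0177,0],zs)
def g(q):
    o,cx,cy,cz=cr(q)
    return np.r_[(proj(w2,pts2(q,[.015,.043,.095,.110]))-A).ravel(),(proj(w3,pts2(q,[.015,.043]))-B).ravel(),(proj(w2,[o-.02*cx-.008*cy,o+.02*cx-.008*cy])-C).ravel()]
r=least_squares(g,CR[:4],loss='soft_l1');Q=r.x;print("cradle2",Q);print(r.fun.reshape(-1,2).round(1).tolist())
o,cx,cy,cz=cr(Q);print("gap",o+.069*cz)
for n in("top","scene"):
    d=get_image(n);im=cv2.resize(d["image"][:,:,::-1],None,fx=4,fy=4,interpolation=cv2.INTER_CUBIC)
    p=[o+x*cx+y*cy+z*cz for z in(.015,.043,.095,.11) for x,y in((-.0177,0),(0,.0177),(.0177,0))]+[o-.02*cx-.008*cy,o+.02*cx-.008*cy]+[o,o+.15*cz]
    for u,v in proj(d,p): cv2.circle(im,(int(u*4+2),int(v*4+2)),3,(0,0,255),-1)
    u,v=proj(d,[o+.069*cz])[0];cv2.imwrite("pics/ov_%s.png"%n,im[int(v*4)-200:int(v*4)+200,int(u*4)-260:int(u*4)+260])
E
python3 fit.py|tail -3
```

```text
cradle2 [ 0.5291 -0.0169  0.0498 -0.1687]
[[-0.4, -0.5], [0.6, -0.2], [-0.3, 0.4], [-0.2, 1.7], [1.7, 1.4], [-1.3, -2.0], [-0.7, -0.7], [0.3, 0.7], [-0.7, -0.1], [-0.5, -0.4], [2.3, 1.0], [-1.3, -2.3], [-0.8, -0.0], [0.2, -0.8], [-0.9, 0.1], [0.6, -0.5], [0.7, 0.8], [0.0, 0.0], [2.7, -0.0], [1.9, 0.9]]
gap [0.5373 0.0312 0.0986]
```

```bash
python3 -c "
import cv2,numpy as np
cv2.imwrite('pics/ov.png',cv2.resize(np.hstack([cv2.imread('pics/ov_top.png'),cv2.imread('pics/ov_scene.png')]),(800,308)))"
```

```text
(no output)
```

View pics/ov.png

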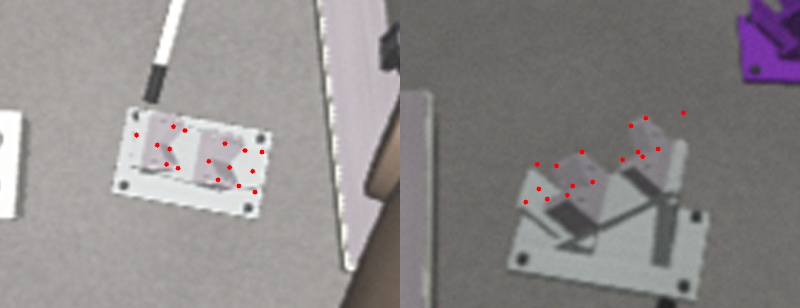

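```bash
python3 -c "
import cv2,numpy as np
cv2.imwrite('pics/ovb.png',np.vstack([cv2.imread('pics/ov_top.png')[80:340],cv2.imread('pics/ov_scene.png')[80:400]]))"
```

```text
(no output)
```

View pics/ovb.png

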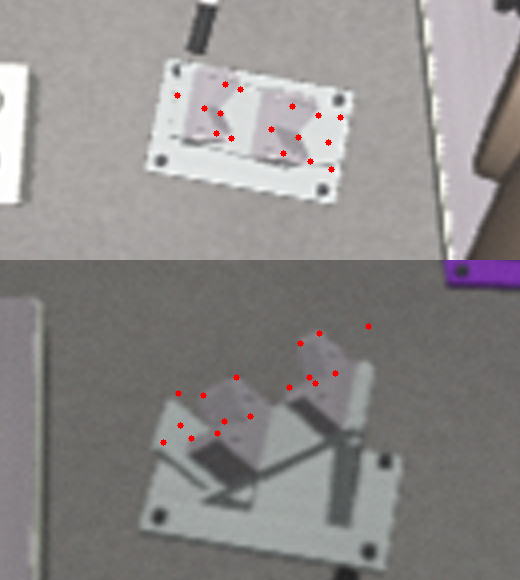

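The top-view overlay agrees with the V-rest fit. I'll take two more wrist views on the way to the rack as a check.

```bash
python3 - <<'E'
from h import *
o=ori([0,0,-1],[-1,0,0])
bot.movej(kin.inverse_kinematics([.60,.03,.40],o)); snap("w4")
Q=np.array([.5291,-.0169,.0498,-.1687])
hh=np.array([-np.sin(Q[3]),np.cos(Q[3]),0])
bot.movej(kin.inverse_kinematics([.52,.20,.40],ori([0,0,-1],hh))); snap("w5");print(sensors.sense()["t"])
from fit import cr
o_,cx,cy,cz=cr(Q)
for n in("w4","w5"):
    d=dict(np.load(n+".npz"));im=cv2.resize(d["image"][:,:,::-1],None,fx=4,fy=4,interpolation=cv2.INTER_CUBIC)
    p=[o_+x*cx+y*cy+z*cz for z in(.015,.043,.095,.11) for x,y in((-.0177,0),(0,.0177),(.0177,0))]+[o_-.02*cx-.008*cy,o_+.02*cx-.008*cy]
    for u,v in proj(d,p+[[.5546,.2857,.158]]): cv2.circle(im,(int(u*4+2),int(v*4+2)),3,(0,0,255),-1)
    u,v=proj(d,[o_+.069*cz])[0];im=im[max(0,int(v*4)-290):int(v*4)+290,max(0,int(u*4)-390):int(u*4)+390];cv2.imwrite("pics/ov_%s.png"%n,im);print(u,v,im.shape)
E
```

```text
7.25
cradle [ 0.5271 -0.0299  0.063  -0.1661  0.0351  0.0177  0.0192]
[[0.2, -0.3], [-0.7, -0.2], [0.4, 0.6], [0.5, 1.8], [0.5, 1.4], [-0.6, -1.9], [-0.0, -0.7], [-1.0, 0.5], [0.0, -0.1], [0.2, -0.5], [1.0, 0.8], [-0.5, -2.3], [-0.6, 0.1], [-0.2, -0.8], [-0.7, 0.3], [0.7, -0.4], [0.4, 0.8], [0.2, 0.2]]
gap [0.5352 0.0182 0.1118] [ 0.9862 -0.1653  0.    ] [ 0.1169  0.6974 -0.7071] [0.1169 0.6974 0.7071]
front edge [ 0.4626 -0.399   0.065 ] [ 0.4324 -0.1107  0.065 ] 0.2899061036912887 yaw 0.10417901253902513
stop [[ 0.5023 -0.2945  0.121 ]
 [ 0.5447 -0.2908  0.121 ]
 [ 0.5019 -0.3001  0.121 ]
 [ 0.5452 -0.2962  0.121 ]]
width 0.042642846588549 yaw 0.08607510138454182
trig [ 0.5197 -0.3597  0.099 ]
cap [0.5546 0.2857 0.158 ]
rack [[0.4797 0.2139 0.06  ]
 [0.4845 0.3637 0.06  ]
 [0.5797 0.2104 0.06  ]]
cradle2 [ 0.5291 -0.0169  0.0498 -0.1687]
[[-0.4, -0.5], [0.6, -0.2], [-0.3, 0.4], [-0.2, 1.7], [1.7, 1.4], [-1.3, -2.0], [-0.7, -0.7], [0.3, 0.7], [-0.7, -0.1], [-0.5, -0.4], [2.3, 1.0], [-1.3, -2.3], [-0.8, -0.0], [0.2, -0.8], [-0.9, 0.1], [0.6, -0.5], [0.7, 0.8], [0.0, 0.0], [2.7, -0.0], [1.9, 0.9]]
gap [0.5373 0.0312 0.0986]
285.4760348577222 117.31930681636592 (580, 780, 3)
333.9732182771375 368.3757059991291 (497, 780, 3)
```

View pics/ov_w4.png

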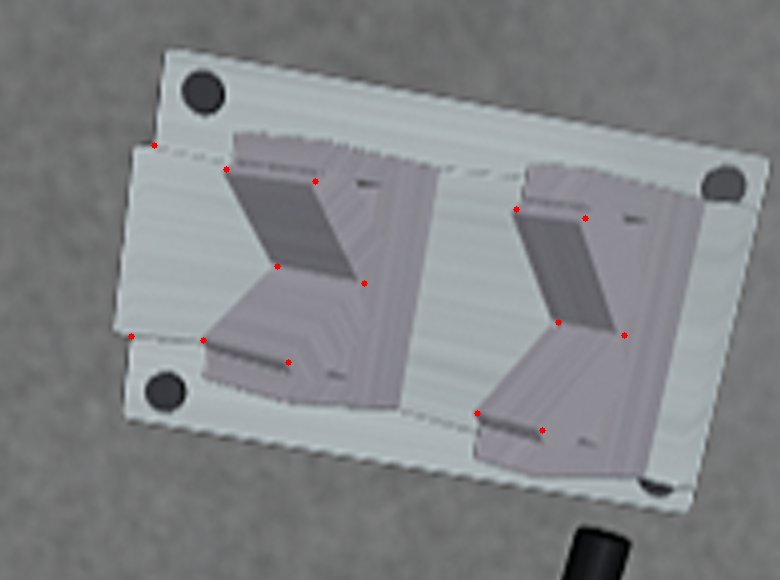

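View pics/w5.png

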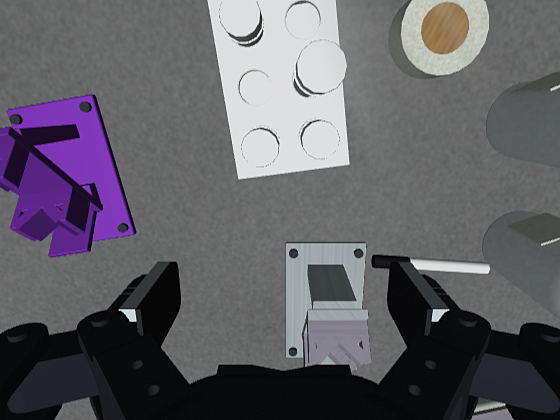

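The overlay on w4 matches the V-blocks to about 1 mm. w5 shows the long tube's cap top at about (321,67). Cross-checking the cap, then grasping.

```bash
python3 - <<'E'
from h import *
w5=dict(np.load("w5.npz"));w2=dict(np.load("w2.npz"))
print(proj(w5,[.5546,.2857,.158]))
crop(w5["image"],250,20,390,130,5.5,"pics/w5a.png")
E
```

```text
[[320.2575902  66.910917 ]]
```

View pics/w5a.png

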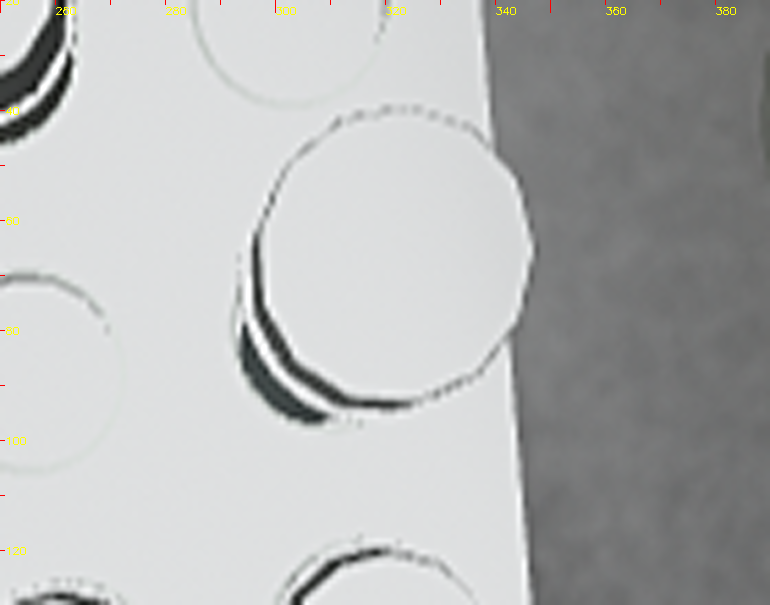

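```bash
sed -i 's/^np.set_print/if __name__!="__main__": print=lambda *a:None\nnp.set_print/' fit.py; cat > geo.py <<'E'
from h import *
Q=np.array([.5291,-.0169,.0498,-.1687])
hh=np.array([-np.sin(Q[3]),np.cos(Q[3]),0]);up=np.array([0,0,1.])
O=Q[:3];cz=(hh+up)/2**.5;cy=(hh-up)/2**.5;cx=np.cross(cy,cz)
oA=ori(-cz,cy);oB=ori(cy,cz)
hl=np.array([-np.sin(.1),np.cos(.1),0]);lx=np.array([np.cos(.1),np.sin(.1),0]);oC=ori(-up,hl)
E
python3 - <<'E'
from geo import *
np.set_printoptions(precision=4,suppress=True)
o=ori(-up,hh);c=np.array([.555,.2856,0])
bot.grip(.06,25)
bot.move_pose(c+up*.36,o);bot.line_to(c+up*.303,v=.12)
bot.grip(.0,25);s=sensors.sense();print(s["width"],s["ft_force"],s["ee_pos"],s["t"])
bot.line_to(c+up*.503,v=.2);s=sensors.sense();print(s["width"],s["ft_force"],s["t"]);snap("w6");snap("s6","scene")
E
```

```text
0.028153429772832746 [ 0.1019 -0.0044  2.8746] [0.5556 0.2859 0.3044] 9.2083
0.028153767758477787 [-0.1483 -0.1574 -1.1025] 10.3583
```

View pics/s6.png

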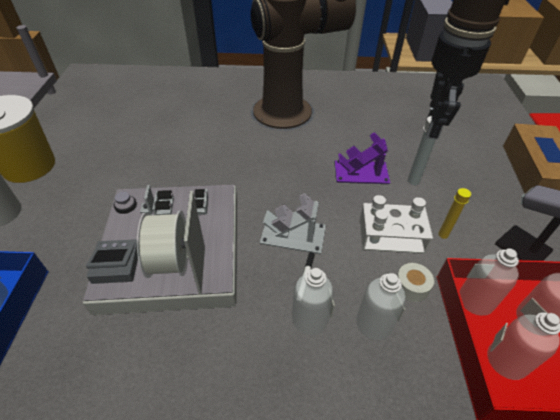

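The tube hangs from the gripper at (425,150) and the three short tubes are still in the rack. Next is the V-rest.

```bash
python3 - <<'E'
from geo import *
np.set_printoptions(precision=4,suppress=True)
L=.2964
tgt=lambda f,d:O+(f+L)*cz-d*cy
print(kin.inverse_kinematics(tgt(.01,.11),oA))
bot.move_pose(tgt(.010,.11),oA)
bot.line_to(tgt(.010,.025),v=.2)
snap("w7");snap("s7","scene");snap("t7","top")
s=sensors.sense();print(s["ft_force"],s["ee_pos"]-tgt(.01,.025),s["t"])
E
python3 - <<'E'
from geo import *
for n,b in(("w7",(150,200,410,400)),("s7",(220,130,360,270)),("t7",(220,150,340,260))):
    d=np.load(n+".npz");crop(d["image"],*b,{"w7":2,"s7":4,"t7":4}[n],"pics/%sc.png"%n)
a=[cv2.imread("pics/%sc.png"%n) for n in("s7","t7")];h=max(x.shape[0] for x in a)
cv2.imwrite("pics/c7.png",cv2.resize(np.hstack([cv2.copyMakeBorder(x,0,h-x.shape[0],0,0,0) for x in a]),None,fx=.76,fy=.76))
E
```

```text
[ 0.2978  0.3931  1.7445 -0.6886  1.4592  0.7102]
[ 0.088   0.1109 -0.4564] [ 0.0004 -0.0005  0.0015] 12.325
```

View pics/c7.png

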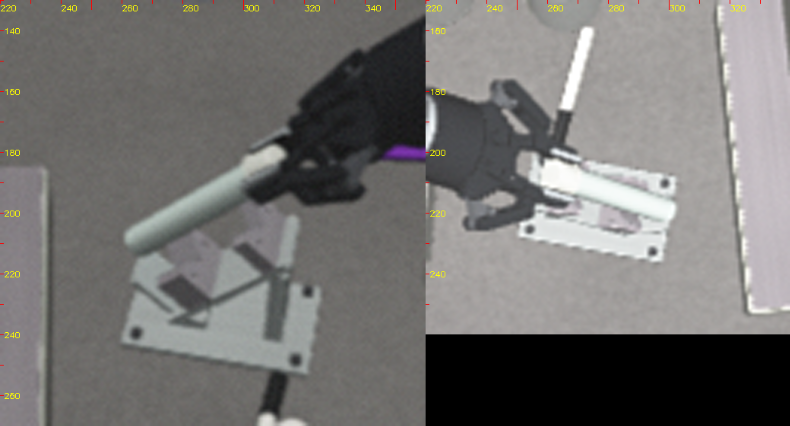

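View pics/w7.png

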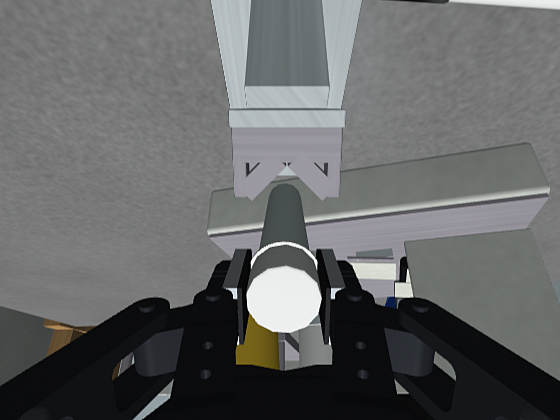

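The wrist view looks down the slope: tube at column 286, V centre at column 287, so they line up. Lowering until contact.

```bash
python3 - <<'E'
from geo import *
np.set_printoptions(precision=4,suppress=True)
L=.2964
tgt=lambda f,d:O+(f+L)*cz-d*cy
def st():
    s=sensors.sense();e=s["ee_pos"]-O;print("f",e@cz-L,"d",-(e@cy),"x",e@cx,"F",s["ft_force"]@cx,s["ft_force"]@cy,s["ft_force"]@cz,s["width"],s["t"])
print(bot.line_to(tgt(.010,-.006),v=.04,until_force=4));st()
s=sensors.sense();d=-((s["ee_pos"]-O)@cy)
print(bot.line_to(tgt(-.008,d),v=.03,until_force=4));st();snap("w8")
E
```

```text
True
f 0.00968213296602749 d -0.0014767516659720194 x 0.00036409531350148724 F 2.0374487326372237 -2.132137194477385 0.20364126125758397 0.028515343426513073 12.9667
True
f -0.0005074322058817304 d -0.0010432256779685295 x 0.0006366380416717062 F 0.7245477683977114 -0.6162668441927226 2.379906869307491 0.028069404107422747 13.375
```

View pics/w8.png

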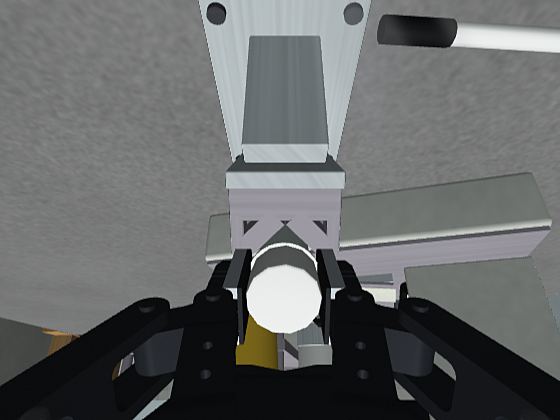

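```bash
python3 - <<'E'
from geo import *
np.set_printoptions(precision=4,suppress=True)
L=.2964
bot.grip(.06,25);bot.pause(.2)
p=sensors.sense()["ee_pos"];bot.line_to(p+.09*cz,v=.2);snap("w9")
bot.move_pose([.53,.08,.46],ori(-up,hh));snap("t9","top");snap("s9","scene");
s=sensors.sense();print(s["ft_force"],s["t"])
for n,b in(("s9",(240,130,360,270)),("t9",(230,160,340,260))):
    d=np.load(n+".npz");crop(d["image"],*b,{"s9":4,"t9":4}[n],"pics/%sc.png"%n)
a=[cv2.imread("pics/%sc.png"%n) for n in("s9","t9")];h=max(x.shape[0] for x in a)
cv2.imwrite("pics/c9.png",cv2.resize(np.hstack([cv2.copyMakeBorder(x,0,h-x.shape[0],0,0,0) for x in a]),None,fx=.8,fy=.8))
E
```

```text
[ 0.0005  0.2611 -0.1192] 15.4167
```

View pics/c9.png

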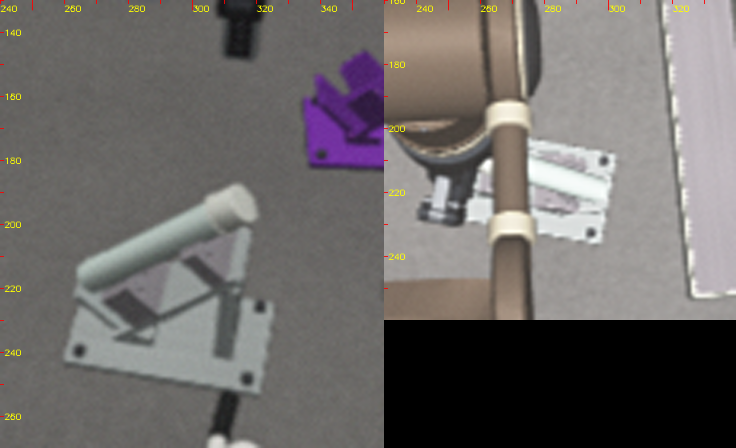

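View pics/w9.png

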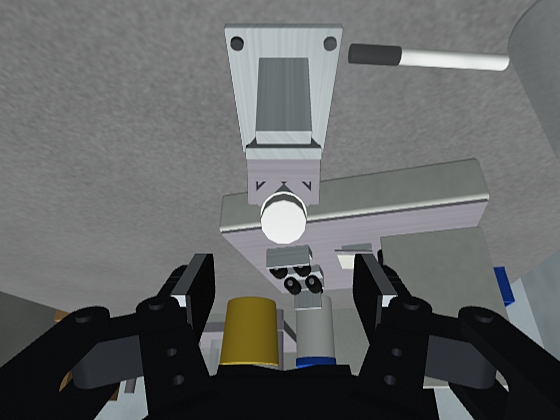

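The tube lies in the V-rest with its cap up and the gripper is clear. Regrasping in the gap.

```bash
python3 - <<'E'
from geo import *
np.set_printoptions(precision=4,suppress=True)
G=O+.071*cz+.001*cy+.0006*cx
t=lambda d:G-(.155+d)*cy
bot.move_pose(t(.09),oB);bot.line_to(t(.0),v=.15)
s=sensors.sense();print(s["ft_force"],s["t"])
bot.grip(0,25);s=sensors.sense();print(s["width"],s["ft_force"],s["t"],s["ee_pos"]-t(0));snap("w10")
bot.line_to(t(.07),v=.15);s=sensors.sense();print(s["width"],s["ft_force"],s["t"]);snap("w11");snap("s11","scene")
E
```

```text
[-0.6718 -0.1106  0.1722] 17.1167
0.02421339989089687 [ 1.0725 -1.8819  1.1707] 17.525 [ 0.0004 -0.0007  0.0006]
0.02400407874638517 [ 0.5078  0.9846 -1.6197] 18.1917
```

View pics/w11.png

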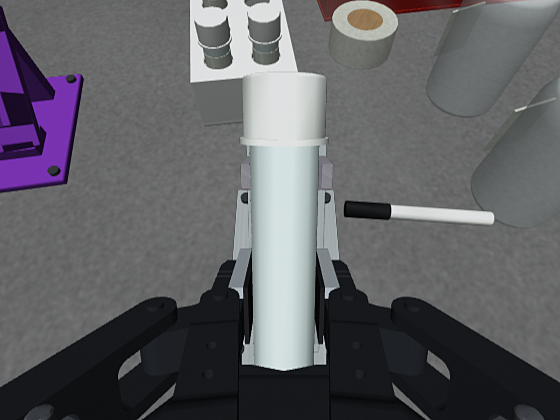

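View pics/s11.png

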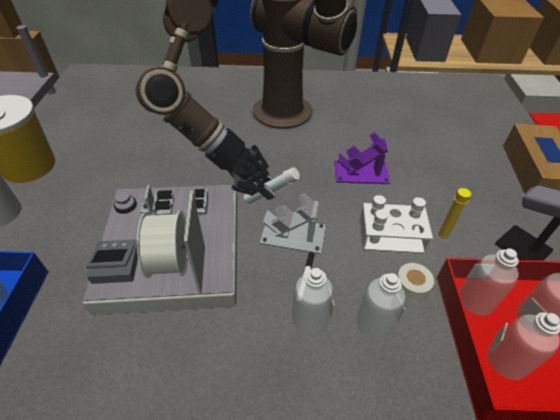

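```bash
cat >> geo.py <<'E'
seat=np.array([.516,-.2181,.107])
E
python3 - <<'E'
from geo import *
def mark(d,s,b,fn):
    im=cv2.resize(d["image"][:,:,::-1],None,fx=s,fy=s,interpolation=cv2.INTER_CUBIC)
    S=lambda x,y,z:seat+x*lx+y*hl+z*up
    def ln(a,b,c):
        u=proj(d,[a,b])*s+s/2-.5; cv2.line(im,tuple(map(int,u[0])),tuple(map(int,u[1])),c,1)
    for sg in(-1,1):
        for y0,y1 in((-.062,-.030),(.026,.048)):
            for x in (sg*.017-.011,sg*.017+.011): ln(S(x,y0,-.016),S(x,y1,-.016),(0,255,0))
            for y in(y0,y1): ln(S(sg*.017-.011,y,-.016),S(sg*.017+.011,y,-.016),(0,255,0))
    c=[S(-.022,-.075,.014),S(.022,-.075,.014),S(.022,-.081,.014),S(-.022,-.081,.014)]
    for i in range(4): ln(c[i],c[(i+1)%4],(0,0,255))
    t=np.array([.5197,-.3597,.099])
    q=[t+.017*np.array([np.cos(a),np.sin(a),0]) for a in np.linspace(0,6.28,40)]
    for i in range(39): ln(q[i],q[i+1],(255,0,0))
    cv2.imwrite(fn,im[int(b[1]*s):int(b[3]*s),int(b[0]*s):int(b[2]*s)])
mark(dict(np.load("w3.npz")),2.6,(30,40,330,170),"pics/m3.png")
mark(dict(np.load("t9.npz")),6,(335,190,435,250),"pics/mt.png")
mark(dict(np.load("s9.npz")),6,(95,170,215,230),"pics/ms.png")
a=[cv2.imread("pics/%s.png"%n) for n in("m3","mt","ms")]
cv2.imwrite("pics/m.png",cv2.resize(np.vstack([cv2.copyMakeBorder(x,0,0,0,800-x.shape[1],0) for x in a]),None,fx=.56,fy=.56) if 0 else a[0])
cv2.imwrite("pics/m2.png",np.vstack([cv2.copyMakeBorder(x,0,0,0,800-x.shape[1],0)[:290] for x in a[1:]]))
E
```

```text
(no output)
```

View pics/m.png

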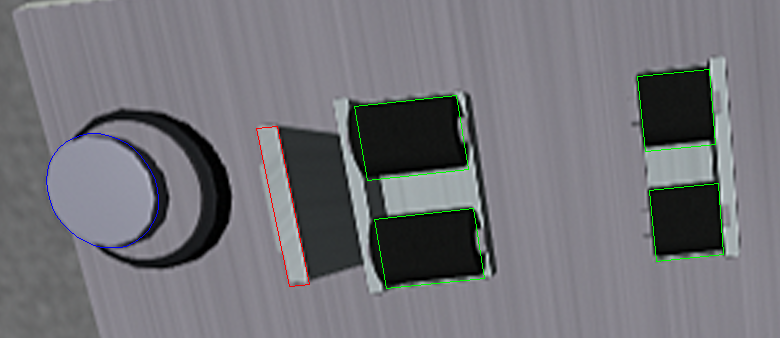

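View pics/m2.png

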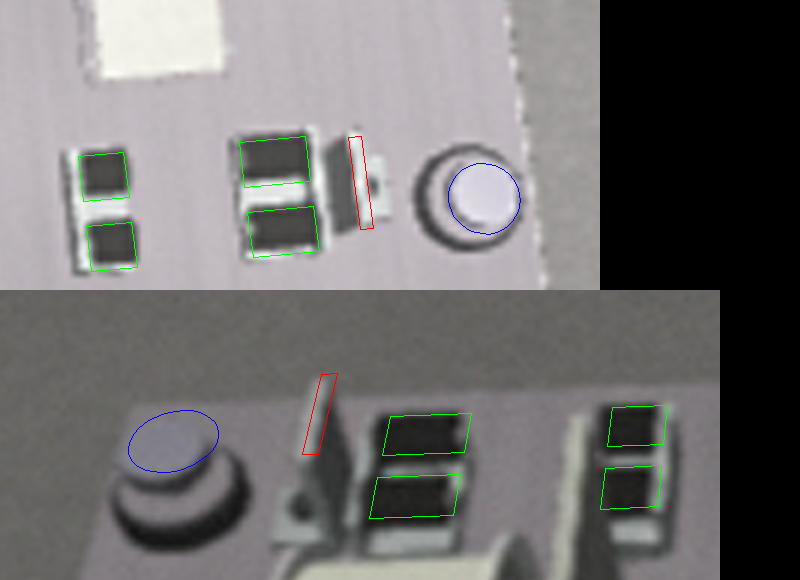

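The labeller model lines up in all three views. Laying the tube down.

```bash
python3 - <<'E'
from geo import *
np.set_printoptions(precision=4,suppress=True)
C=lambda y,z:seat+(-.004+y)*hl+(.155+z)*up
def st():
    s=sensors.sense();e=s["ee_pos"]-C(0,0);print("x",e@lx,"y",e@hl,"z",e[2],"F",s["ft_force"]@lx,s["ft_force"]@hl,s["ft_force"][2],s["width"],s["t"])
bot.move_pose(C(.006,.10),oC);bot.line_to(C(.006,.012),v=.15);st();snap("s12","scene");snap("t12","top")
print(bot.line_to(C(.006,-.004),v=.03,until_force=4));st()
E
python3 - <<'E'
from geo import *
for n,b in(("s12",(95,150,235,240)),("t12",(320,180,430,270))):
    crop(np.load(n+".npz")["image"],*b,4,"pics/%sc.png"%n)
a=[cv2.imread("pics/%sc.png"%n) for n in("s12","t12")]
cv2.imwrite("pics/c12.png",cv2.resize(np.hstack(a),None,fx=.8,fy=.8))
E
```

```text
x 0.00019416345074579593 y 0.005891256335414526 z 0.01195640410104637 F 0.35777067045172695 -0.825107902037048 -0.06922035339164467 0.024249702519443278 19.875
True
x 0.0001844953968418542 y 0.005798652745568476 z -0.002163806292812376 F 0.350022918318482 -0.9439843603006298 2.5905388893287196 0.024012219533264382 20.4667
```

View pics/c12.png

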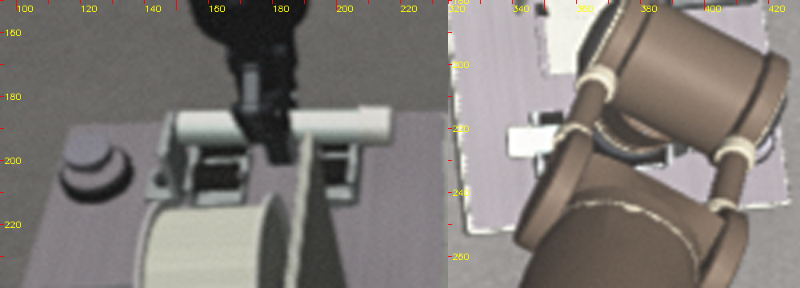

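Rollers reached at the expected height. Sliding to the end stop.

```bash
python3 - <<'E'
from geo import *
np.set_printoptions(precision=4,suppress=True)
C=lambda y,z:seat+(-.004+y)*hl+(.155+z)*up
def st():
    s=sensors.sense();e=s["ee_pos"]-C(0,0);print("x",e@lx,"y",e@hl,"z",e[2],"F",s["ft_force"]@lx,s["ft_force"]@hl,s["ft_force"][2],s["width"],s["t"])
bot.line_to(C(.006,-.0008),v=.03);st()
print(bot.line_to(C(-.008,-.0008),v=.03,until_force=5));st()
bot.pause(.2);st();snap("s13","scene");snap("w13")
crop(np.load("s13.npz")["image"],95,150,235,240,5.6,"pics/c13.png")
E
```

```text
x -0.00013623198668450006 y 0.006122775978227749 z -0.0011492328943815133 F 0.5623691405665525 -0.5040508161029221 0.3315112136341908 0.024255847988553805 20.7167
True
x -0.00015828512204593047 y -0.0014936051211742027 z -0.0014634762184213557 F 0.8868166704309027 0.028414340148940505 1.8596586290423103 0.024242697809798777 21.0667
x -0.0001245106611085875 y -0.0012143057074227347 z -0.0015309781777705922 F 0.8935820316418611 -1.8889934828821804 1.5201775756146392 0.024167638615648766 21.2667
```

View pics/c13.png

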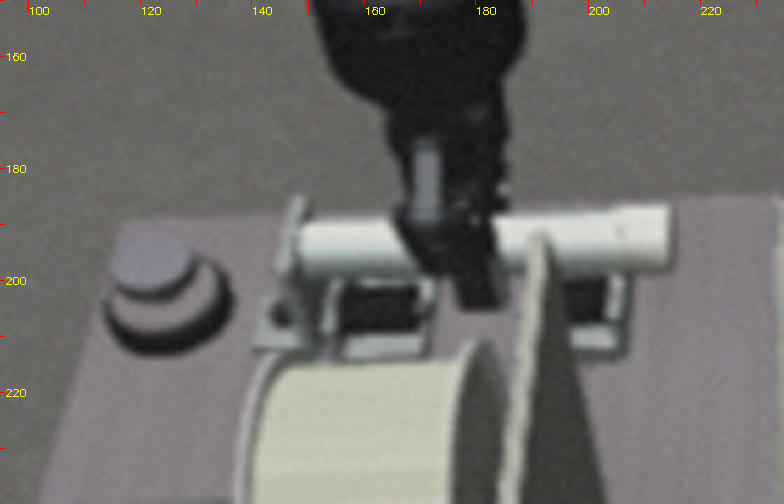

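```bash
python3 - <<'E'
from geo import *
C=lambda y,z:seat+(-.004+y)*hl+(.155+z)*up
def st():
    s=sensors.sense();e=s["ee_pos"]-C(0,0);print("x",e@lx,"y",e@hl,"z",e[2],"F",s["ft_force"]@lx,s["ft_force"]@hl,s["ft_force"][2],s["width"],s["t"])
print(bot.line_to(C(-.006,-.0012),v=.02,until_force=8));st()
bot.grip(.05,25);st();bot.pause(.2)
bot.line_to(C(-.001,.12),v=.2);st();snap("s14","scene");snap("w14")
crop(np.load("s14.npz")["image"],95,150,235,240,5.6,"pics/c14.png")
E
```

```text
True
x 5.2356316774392455e-05 y -0.0020724442690282525 z -0.0016122929568340716 F 0.42454720070165847 0.22690270403414417 2.8288034534181348 0.024041740383563895 21.5917
x 1.6713761002456442e-05 y -0.0020608202754855928 z -0.001953216173537775 F -0.07165591429229991 0.5358204376225338 0.00452598082616001 0.05016089723192191 21.9583
x -0.0005183765727377767 y -0.0006575926844563455 z 0.11897952291280922 F -0.006995380352998539 0.5661754469590248 -0.4428623611958826 0.049916987571116615 22.9167
```

View pics/c14.png

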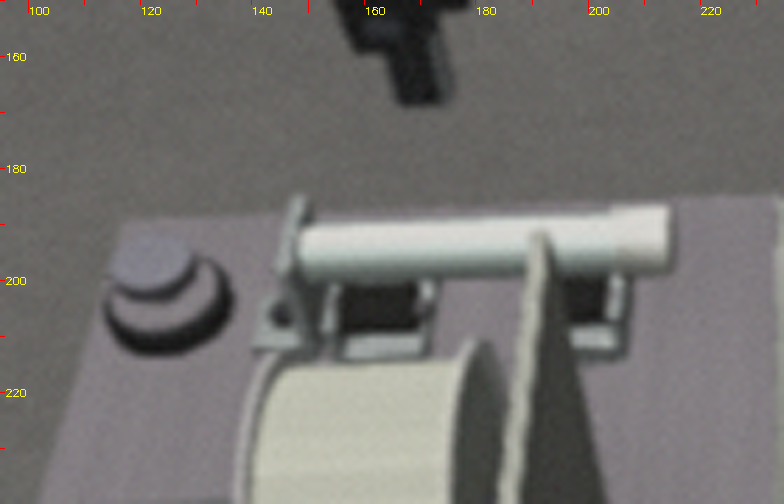

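View pics/w14.png

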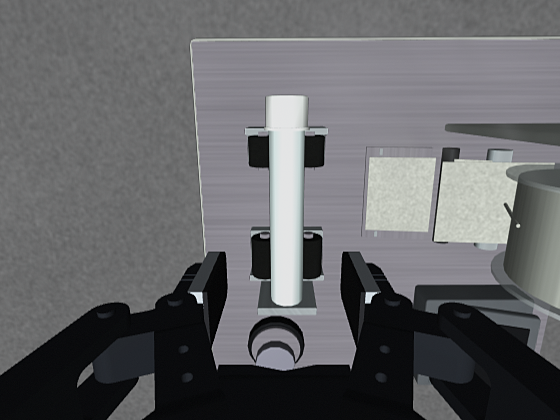

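The tube lies on all four rollers with its foot at the stop, (148,196) in the scene view. I'll nudge the cap end gently with closed fingers so the foot is sure to touch.

```bash
python3 - <<'E'
from geo import *
N=lambda y,z:seat+y*hl+(.173+z)*up
def st(m=""):
    s=sensors.sense();e=s["ee_pos"]-seat-.173*up;print(m,"x",e@lx,"y",e@hl,"z",e[2],"F",s["ft_force"]@lx,s["ft_force"]@hl,s["ft_force"][2],s["width"],s["t"])
bot.grip(0,25);bot.move_pose(N(.105,.06),oC);bot.line_to(N(.105,-.006),v=.15);bot.pause(.15);st()
print(bot.line_to(N(.078,-.006),v=.015,until_force=5));st();bot.pause(.1);st();
snap("s15","scene");crop(np.load("s15.npz")["image"],95,150,235,240,5.6,"pics/c15.png")
bot.line_to(N(.105,-.006),v=.1);bot.line_to(N(.105,.08),v=.2);st()
E
```

```text
x 0.0008269731780612088 y 0.10440095267567635 z -0.004522779976323776 F -0.7364098068085628 0.3068187106800342 -0.48495551820961813 3.56241400256595e-05 24.8333
True
 x -0.0004228216464319291 y 0.08438630303612243 z -0.006661396539626219 F 0.9039608813764513 -0.18103651268015933 0.4825035465575792 0.0001014367103551801 26.125
 x -0.0006945978862398325 y 0.08455808476925933 z -0.007070505780800207 F -0.17723358090325947 -0.6522844111294333 -0.4091571363849862 9.037109108507646e-05 26.225
 x -0.0003304285152951858 y 0.10492881309012066 z 0.07959811688850121 F 0.4264167626333864 0.46936797296045696 -1.0166293184300987 0.0001477184626709765 27.2083
```

View pics/c15.png

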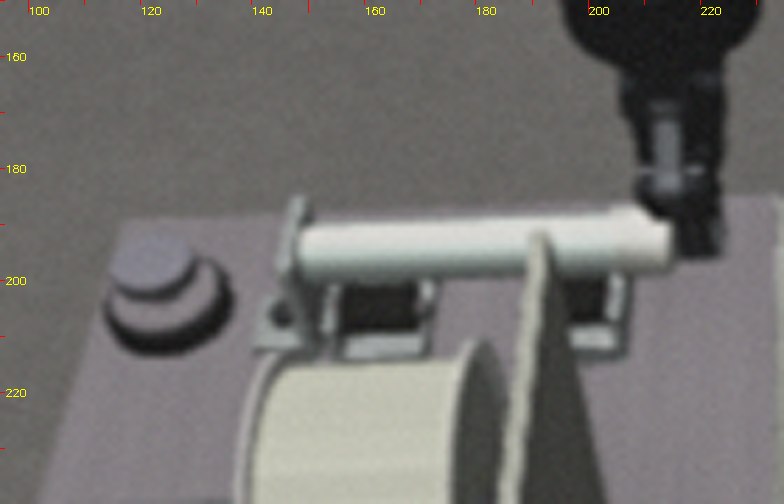

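The tube didn't shift under the 5 N push, so the foot is against the stop. Now the trigger: approach, then press to the halfway stop in monitored steps.

```bash
cat > trig.py <<'E'
from geo import *
t0=np.array([.5197,-.3597,0])
def st(m=""):
    s=sensors.sense();e=s["ee_pos"];print(m,"tip z %.4f"%(e[2]-.173),"xy",(e-t0)[:2].round(4),"F",s["ft_force"].round(2),"t %.2f"%s["t"]);return s
E
python3 - <<'E'
from trig import *
bot.move_pose(t0+up*(.173+.13),oC);bot.line_to(t0+up*(.173+.105),v=.1);bot.pause(.2);st()
print(bot.line_to(t0+up*(.173+.0928),v=.02,until_force=5));st("a");bot.pause(.15);st("b");snap("s16","scene")
crop(np.load("s16.npz")["image"],95,150,235,240,5.6,"pics/c16.png")
E
```

```text
tip z 0.1058 xy [ 0.0004 -0.    ] F [ 0.31 -1.1  -0.66] t 28.80
True
a tip z 0.0935 xy [ 0.0002 -0.0003] F [-0.28  0.38  3.18] t 29.42
b tip z 0.0934 xy [ 0.0002 -0.0002] F [-0.52  0.44  5.34] t 29.57
```

View pics/c16.png

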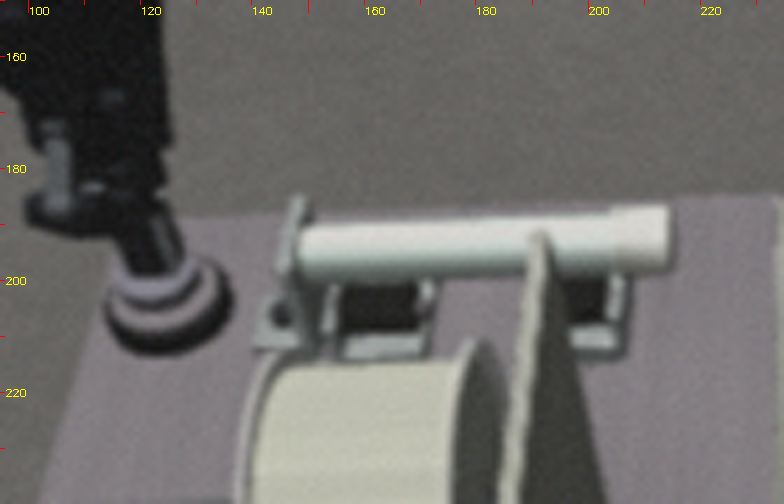

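The button is down to its halfway height: tip at 93.4 mm, about 5 N, which is past the 3 N soft stage and below 7 N. I'll hold a second with readings, then press fully.

```bash
python3 - <<'E'
from trig import *
F=[]
for i in range(11):
    bot.pause(.1);s=sensors.sense();F.append((s["ft_force"][2],s["ee_pos"][2]-.173))
F=np.array(F);print(F.mean(0),F.std(0))
E
```

```text
[5.41712853 0.0934521 ] [3.72391966e-01 8.18619004e-06]
```

```bash
python3 - <<'E'
from trig import *
print(bot.line_to(t0+up*(.173+.083),v=.02,until_force=14));st("a");bot.pause(.3);st("b");snap("s17","scene")
bot.line_to(t0+up*(.173+.105),v=.06);st("up");bot.line_to(t0+up*(.173+.20),v=.2)
bot.move_pose([.42,-.1,.42],oC);st("end")
snap("s18","scene");snap("t18","top")
crop(np.load("s18.npz")["image"],95,150,235,240,5.6,"pics/c18.png")
E
```

```text
True
a tip z 0.0881 xy [ 0.0005 -0.0004] F [-2.25  2.37 10.1 ] t 31.15
b tip z 0.0883 xy [ 0.0004 -0.0003] F [-1.6   1.78  9.81] t 31.45
up tip z 0.1044 xy [-0.0003  0.0002] F [-0.52 -0.24  0.35] t 31.95
end tip z 0.2469 xy [-0.0992  0.2591] F [-0.14  0.1   0.65] t 33.67
```

View pics/c18.png

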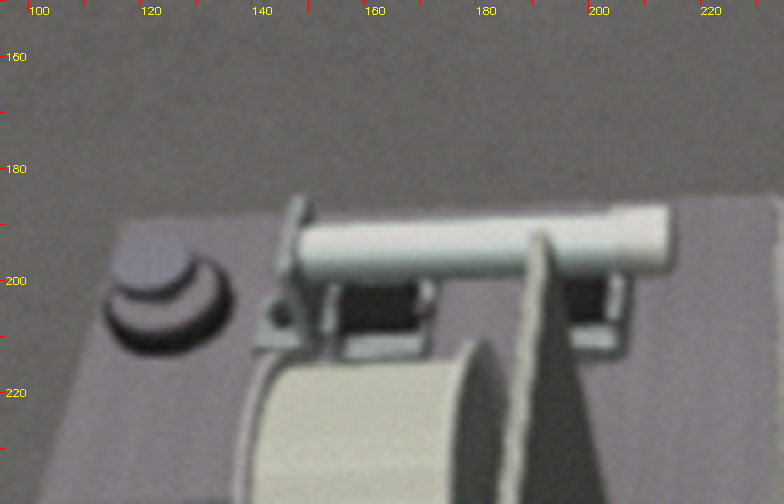

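View pics/s18.png

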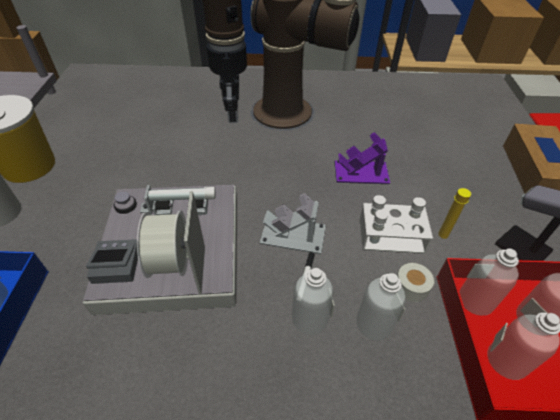

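Check: on the full press the tip settled at 88.3 mm and about 10 N. The bottom should be near 87.4 mm with more than 11 N, so a force spike ended that stroke about 1 mm short. The tube is still seated, so I'll repeat the whole sequence (halfway, pause, fully down) with a higher force limit.

```bash
python3 - <<'E'
from trig import *
bot.move_pose(t0+up*(.173+.14),oC);bot.line_to(t0+up*(.173+.105),v=.1);bot.pause(.2);st()
print(bot.line_to(t0+up*(.173+.0928),v=.02,until_force=5));st("a");bot.pause(.2);F=[]
for i in range(5):
    bot.pause(.05);s=sensors.sense();F.append((s["ft_force"][2],s["ee_pos"][2]-.173))
print(np.mean(F,0))
E
```

```text
tip z 0.1059 xy [ 0.0004 -0.0002] F [ 0.62 -0.39 -0.26] t 35.61
True
a tip z 0.0935 xy [ 0.0002 -0.0002] F [-1.13 -0.15  2.63] t 36.23
[5.59125333 0.0934571 ]
```

```bash
python3 - <<'E'
from trig import *
def m(l):
    F=[]
    for i in range(4):
        bot.pause(.05);s=sensors.sense();F.append((s["ft_force"][2],s["ee_pos"][2]-.173))
    print(l,np.mean(F,0),s["t"])
bot.pause(.8);m("half")
print(bot.line_to(t0+up*(.173+.0858),v=.02,until_force=24));m("full")
E
```

```text
half [5.81665671 0.09346754] 37.675
False
full [9.93129564 0.08763957] 38.375
```

```bash
python3 - <<'E'
from trig import *
def m(l):
    F=[]
    for i in range(4):
        bot.pause(.05);s=sensors.sense();F.append((s["ft_force"][2],s["ee_pos"][2]-.173))
    print(l,np.mean(F,0),s["t"])
print(bot.line_to(t0+up*(.173+.083),v=.02,until_force=18));m("full2")
print(bot.line_to(t0+up*(.173+.081),v=.02,until_force=18));m("full3")
E
```

```text
True
full2 [10.36707481  0.08816225] 38.7917
True
full3 [10.08057876  0.08810992] 39.25
```

The +18 N trip while already near the bottom means the hard stop was hit. The hold point springs back slightly after a force stop. Releasing and verifying.

```bash
python3 - <<'E'
from trig import *
bot.line_to(t0+up*(.173+.105),v=.08);bot.line_to(t0+up*(.173+.20),v=.2)
o=ori([0,0,-1],[-1,0,0]);bot.move_pose([.585,-.25,.40],o);st("end")
snap("w19");snap("s19","scene")
crop(np.load("s19.npz")["image"],80,130,440,300,2.2,"pics/c19.png")
E
```

```text
end tip z 0.2255 xy [0.0649 0.1096] F [-0.72 -0.3  -0.05] t 41.42
```

View pics/w19.png

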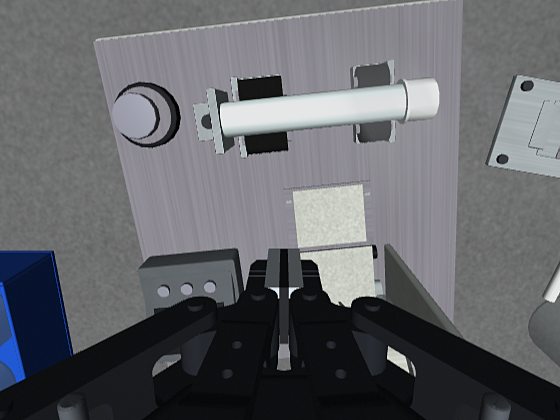

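View pics/c19.png

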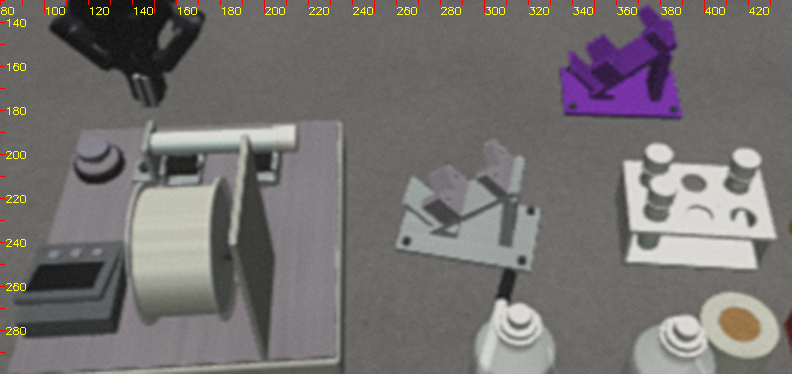

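w19: the tube's foot is against the stop at (220,120), the cap is at the far end (420,100) and the button is up at (140,115). Everything else is in place.

```bash
python3 -c "
from bench import bot,sensors
print(sensors.sense()['t']);bot.job_done()"
```

```text
41.5167
the job is handed in; nothing more can be done
```

The job is handed in at 41.5 s. The long tube is lying on the labeller's rollers, and I ran the trigger sequence twice because I misread the first press.

- **Tube:** I lifted it from the rack by its cap and set it in the V-rest against the foot stop. After letting go, I took it again around its middle and laid it on the four rollers. I pushed its foot against the end stop, released it and nudged the cap end with about 5 N to be sure. It did not move.
- **Trigger:** both times I pressed to the halfway stop (tip at 93.4 mm, steady 5.4 to 5.8 N), held for over a second, pressed down and released.

**Why twice:** on the first full press the tip settled at 88.3 mm and about 10 N. That looked roughly 1 mm short of the bottom, so I repeated the whole sequence with the tube still seated. On the second, extra pushes near the bottom each met at least 18 N more. I take that as the hard stop being hit, with the arm springing back slightly after a force stop. The first press was therefore probably full too, so the labeller may have fired twice. The settled readings (about 88.1 mm and 10 N) never showed more than 11 N, so the evidence for full depth is those force stops.

**Last pictures:** the foot is at the end stop, the cap is at the other end and the button is back up. The short tubes, loose bottles, label roll and the visible end of the marker look to be where they were, and the gripper is clear of everything.

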